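# Stack the turned tray and put the dominoes in it

## Robot

A 7-joint arm with a two-finger parallel gripper is mounted at the origin on the work surface. World frame = base frame: x ahead of the robot, y to its left, z up, the work surface at z = 0. Lengths are in mm, angles in rad, forces in N, time in s.
With the tool pointing down it reaches from about 400 to 900 mm from the base axis. Payload 5.6 kg.
Tool frame: the origin (TCP) lies midway between the tips of the shut fingers; the grasp point (between the pads) lies 19 mm behind it; z points along the fingers, y is the line along which they close (so a half turn about z gives the same grasp; the last joint's range is limited). The gripper opens to 92 mm and grips with 3 to 60 N. Pads are 20 mm wide; open, the fingers measure 128 mm over their backs; the gripper's body (75 mm by 189 mm) begins 69 mm behind the grasp point.
Start: joints at [1.189, 0.468, -0.012, 1.603, 0.006, 1.071, -0.056], TCP at [215.99, -613.072, 214.592] pointing down, gripper open.
Joint ranges: [-2.53, 2.53], [-0.31, 2.02], [-1.57, 1.55], [0.28, 2.44], [-1.29, 4.43], [0.15, 1.84], [-2.92, 2.92]. Speed limits (rad/s): [2.57, 2.57, 3.14, 3.14, 3.14, 3.14, 3.14].

## Interface

Orientations are given as a rotation vector (axis times angle).
In Python, from cell import robot, grip, kin, viewer gives the robot as it stands. Calls block until the motion is done:
- robot.movep(position, orientation): joint-space move of the TCP to a pose.
- robot.servo_line(position, feed=150, rotation=None): straight line of the TCP; rotation=None keeps the orientation; feed is the mean speed in mm/s.
- robot.goto_joints(angles): joint-space move.
- grip(opening, newtons=None): opening from 0.0 (shut) to 1.0 (fully open); newtons is the grip in N (None keeps the last); returns when the fingers have stopped.
- robot.hold(seconds).
- kin.ik(position, orientation): joint angles nearest the present ones, or None.
- robot.observe(): the state.
- viewer.read_camera(name): name is "scene" or "top" or "wrist"; returns the picture (420x560x3 uint8, red, green, blue); there is no depth.
- viewer.camera_info(name): a dict with "camera_matrix" (3x3 intrinsics, pixels), "k1" (the pictures are not rectified: a ray, as slopes to the right and down, at radius r is drawn at 1 + k1 r^2 times it, then the intrinsics apply), "R" (3x3) and "t" (3): a world point X has camera coordinates R X + t. Camera axes: x right, y down, z forward; pixel columns grow to the right and rows downward; lengths in mm; the calibration is good to about 2 mm. A picture is of the moment at which its call begins: read the wrist's pose just before it. camera_info takes no time and is no camera call; for the wrist camera it gives the pose at the moment of the call.
A pose or a line that the arm cannot do raises robot.IKError and nothing moves.
- robot.job_done(): hands the job in; it is judged then, once.
Trained networks look in the newest picture that a camera, given by its name, has taken for a name from the list of things; names that differ only in an ending like _2 or _b are one class to them, and where a whole thing is asked for, a point or a joint stands for the part that bears it (a point fixed in the world has none). Each returns a list of dicts, best first, with "confidence" (0 to 1); they miss things now and then, are a little off and sometimes report something else, mostly with a low value. They report only what shows in the picture. A call takes as long as a camera call.
- viewer.silhouettes(name, camera): "mask" (420x560 bool, what is visible of it).
- viewer.pinpoint(name, camera): "at" ([x, y, z] in mm, in the coordinates of the camera as it stood for that picture, good to about 4 mm: a listed point, or the origin of a listed thing).
The state is a dict: "t": time; "joints": joint angles; "joint_velocities": joint speeds; "joint_torque": joint torques, N m; "tcp_pos": TCP position; "tcp_rot": TCP orientation; "contact_force": force on the tool from outside, world axes, zero at the start; "wrist_torque": the same for the moment, N m; "grip_width": opening from 0.0 (shut) to 1.0 (fully open); "grip_force": force on a finger pad.
Only numpy, scipy, OpenCV 4.12 (cv2) and the standard library are available. Lean on these libraries where they do the work, as an engineer would, in place of code of your own. Each camera call takes 0.05 s, during which the arm holds its last target. There are 200 camera calls.

## Task

Tidy the coffee table: take the stack-nest tray that leans on the wooden book rest and set it level on top of the other tray, turned end for end relative to it, so that its feet stand on the lower tray's ledges (stacked, not sunk in, with room for the tin below). Then lay the wooden domino box flat in the middle of the upper tray, its right way up, and let go. Leave the book, the dish and the vase where they are.

Things in the scene. Friction and masses are not known exactly. Their poses are not given: they have to be found in the camera images.
- upper_mid (a point): Centre (32 mm above the underside) of the tray to move: cream plastic, open, 180 (its y) x 116 (x) x 64 mm (z, up out of its mouth), 0.3 kg. Above a step it has upright walls 8 mm thick, 164 x 100 mm inside; below, a narrower tub 80 x 108 mm inside, floor 4 mm. It starts tipped 30 degrees on the book rest, mouth up and towards the robot.
- upper_rim (a point): Middle of the top of the moved tray's +x long wall, 54 mm along x from its centre and 32 mm up. At the start this is the high, far wall. The wall is free on both sides for |y| below 60 mm: 34 mm deep inside to the step, 38 mm outside. Axes as the tray.
- upper_dip (a point): Moved tray, middle of its +y end, 86 mm from the centre, at the bottom of a dip in the rim 60 mm wide and 18 mm deep; the -y end has no dip. Under this end is one foot block in the middle (|x| to 17 mm), under the -y end two (|x| 24 to 44 mm), each reaching 77 mm from the centre, their bottoms level with the tray's underside.
- lower_mid (a point): Centre (32 mm up) of the other tray, loose, upright on the table, of the same shape, sizes and axes as the moved one. A loose steel tin, 56 mm across, 40 mm tall, stands in it. Stacked with its +y opposite to this +y, the moved tray's centre is 54 mm above this one, play 5 mm along y, 6 mm along x. The same way round it would sink 16 mm deeper, on to the tin.
- lower_dip (a point): Lower tray, the bottom of the dip in its +y end, 86 mm from its centre. Inside both ends stand ledges, tops 10 mm below the rim, from the end wall to 64 mm from the centre: two in the corners of this end (|x| over 24 mm), one in the middle of the -y end (|x| to 17 mm). The moved tray has the same ledges.
- box_mid (a point): Closed wooden domino box, 40 mm (its x) x 90 mm (its y) x 44 mm high, about 0.25 kg, lying on the table with its lid up; the point is at its centre, 22 mm above its underside. Lying on the upper tray's floor its centre is 6 mm below the tray's centre. It fits into the tray's 80 x 108 mm tub only lengthwise along the tray's y; fingers beside it should open only a little there.
- rest: Wooden book rest fixed to the table, 210 mm wide (its y), board sloping down at 30 degrees towards its -x side, with a lip at the low edge; upper edge of the board about 82 mm high. Origin on the table under the middle of its foot.
- book: Open book, 150 x 230 x 18 mm, with spectacles lying on it; origin under its centre. Bystander.
- dish: Square ceramic dish, 130 x 130 x 32 mm; origin under its centre. Bystander.
- vase: Small vase with blossom, 76 mm across, about 190 mm tall; origin under its centre. Bystander.

How it is judged (in metres and radians):
On the way, in this order (a step that is already met when the one before it is completed fails the run):
1. the tray from the book rest is stacked, turned half round, on the other tray (x of upper_mid in the frame of lower_mid between -0.009 and 0.009 m and y of upper_mid in the frame of lower_mid between -0.009 and 0.009 m and z of upper_mid in the frame of lower_mid between 0.05 and 0.058 m and angle between the y axis of upper_mid and the y axis of lower_mid, either way round below 0.09 rad and angle between each of upper_mid, lower_mid's own z axis and vertical below 0.06 rad and height (world z) of lower_mid below 0.036 m), for 0.3 s.
2. the domino box lies in the stacked tray (all of step 1 and x of box_mid in the frame of upper_mid between -0.03 and 0.03 m and y of box_mid in the frame of upper_mid between -0.03 and 0.03 m and z of box_mid in the frame of upper_mid between -0.012 and -0.002 m and angle between box_mid's own z axis and vertical below 0.12 rad), for 0.2 s.
At the end, for the whole second after the job is handed in: Moved tray level (0.06 rad) on the ledges of the other, upright one: centre 50-58 mm above, within 9 mm along x and y, long axes within 0.09 rad. Domino box flat, lid up (0.12 rad) on its floor: centre within 30 mm of the tray's along x and y and 2-12 mm below it (all of step 2); the robot touches nothing.
It fails at once if the book is shifted by more than 30 mm or tipped over (distance of book from where it was at the start of the episode above 0.03 m or angle between book's own z axis and vertical above 0.4 rad).
It fails at once if the dish is shifted by more than 30 mm or tipped over (distance of dish from where it was at the start of the episode above 0.03 m or angle between dish's own z axis and vertical above 0.4 rad).
It fails at once if the vase is shifted by more than 30 mm or tipped over (distance of vase from where it was at the start of the episode above 0.03 m or angle between vase's own z axis and vertical above 0.4 rad).
It also fails if it takes over 64 s, if anything falls off the work surface, if the arm or the gripper's body presses on something with over 40 N, if the wrist force passes 120 N, or if a joint passes its speed limit or range.

## Working session

There is one attempt and no reset: what is moved stays moved. The work goes in short steps, each a Python script; the robot and the scene stay as the last script left them, time stands still between calls to the robot, and variables do not carry over. Pictures are saved under pics/ and viewed, at most 10 in all, crops included, and the job is handed in when it is done.

```bash
ls; mkdir -p pics; cat > h.py <<'E'
import numpy as np, cv2
from scipy.spatial.transform import Rotation as Rn
from cell import robot, grip, kin, viewer
def pts(names, cam, n=3):
    out={}
    for k in range(n):
        ci=viewer.camera_info(cam); R=np.array(ci["R"]);t=np.array(ci["t"])
        im=viewer.read_camera(cam)
        for nm in names:
            for d in viewer.pinpoint(nm,cam)[:2]:
                out.setdefault(nm,[]).append((np.round(R.T@(np.array(d["at"])-t),1).tolist(),round(d["confidence"],2)))
    return out,im
def save(im,n): cv2.imwrite("pics/"+n,cv2.cvtColor(im,cv2.COLOR_RGB2BGR))
E
python3 - <<'E'
from h import *
N=["upper_mid","upper_rim","upper_dip","lower_mid","lower_dip","box_mid","rest","book","dish","vase"]
ims=[]
for c in ["scene","top"]:
    o,im=pts(N,c,1); ims.append(im)
    print(c)
    for k in o: print(k,o[k])
cv2.imwrite("pics/a.png",cv2.cvtColor(ims[0],cv2.COLOR_RGB2BGR));cv2.imwrite("pics/b.png",cv2.cvtColor(ims[1],cv2.COLOR_RGB2BGR))
print(robot.observe())
E
```

```text
pics
scene
upper_mid [([498.7, -228.9, 69.4], 0.95)]
upper_rim [([528.7, -237.1, 126.0], 0.93)]
upper_dip [([503.4, -140.1, 81.3], 0.83)]
lower_mid [([505.7, 264.5, 31.1], 0.81)]
lower_dip [([526.2, 351.4, 49.0], 0.69)]
box_mid [([464.3, -6.8, 23.2], 0.93)]
rest [([538.9, -235.9, 1.6], 0.89), ([505.2, -143.6, 84.9], 0.23)]
book [([750.3, -245.4, 1.7], 0.69)]
dish [([781.2, 47.1, 1.2], 0.62)]
vase [([749.3, 239.3, 2.2], 0.78)]
top
upper_mid [([498.3, -235.2, 72.6], 0.59)]
upper_rim [([528.9, -232.8, 129.3], 0.58)]
upper_dip [([508.3, -143.0, 85.3], 0.72)]
lower_mid [([502.0, 266.5, 34.3], 0.79)]
lower_dip [([532.0, 346.5, 48.4], 0.7)]
box_mid [([473.0, -10.7, 29.3], 0.83)]
rest [([536.0, -238.3, -1.2], 0.62)]
book [([751.4, -244.6, 4.0], 0.58)]
dish [([779.7, 48.5, 1.1], 0.62), ([538.7, -239.4, 0.0], 0.48)]
vase [([746.6, 241.0, 1.6], 0.78)]
{'t': 1.1, 'joints': array([ 1.18899104,  0.46750282, -0.01160411,  1.60272577,  0.00599451,
        1.07141667, -0.05629031]), 'joint_velocities': array([ 0.00022659,  0.00086569, -0.00017936,  0.00087835,  0.00295071,
        0.00010946,  0.00115913]), 'joint_torque': array([ 5.49261586e-04, -5.20424330e+01, -1.22893185e-02, -2.44053429e+01,
       -5.67759108e-02,  1.13972413e-02,  1.62815707e-05]), 'tcp_pos': array([ 215.9917912 , -613.04991538,  214.57984135]), 'tcp_rot': array([-3.09662875e+00, -5.29556933e-01,  5.68733974e-05]), 'contact_force': array([-0.34510055, -0.41228237, -0.09960792]), 'wrist_torque': array([-0.00208762, -0.00993358, -0.01654398]), 'grip_force': 0.0, 'grip_width': 0.998782486067428}
```

View pics/a.png

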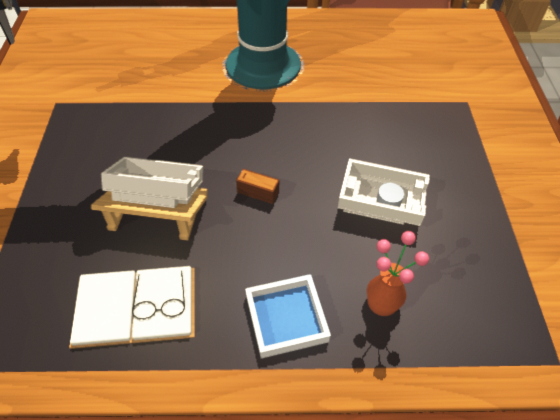

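View pics/b.png

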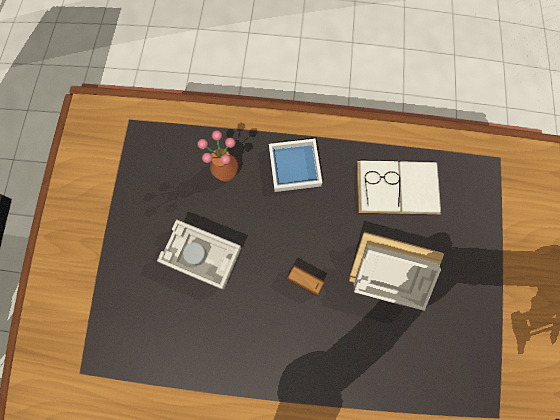

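Tray on the rest, lower tray with the tin, and box are all seen, and the network's points agree with the pictures. Next I plan the grasps and check the IK for both half-turn variants.

```bash
cat >> h.py <<'E'
def tray(yaw,tilt=0):  # tray axes as columns; tilt: +x side raised
    return (Rn.from_euler('z',yaw)*Rn.from_euler('y',-tilt)).as_matrix()
def tool(T,s):  # tool z = -tray z, tool y = s*tray x
    z=-T[:,2]; y=s*T[:,0]; return Rn.from_matrix(np.c_[np.cross(y,z),y,z]).as_rotvec()
E
python3 - <<'E'
from h import *
d=np.radians
T0=tray(d(-8.7),d(30)); T1=tray(d(163.3))
rim0=np.array([529,-235,127.]); c1=np.array([504,265.5,32+54])
rim1=c1+T1@[54,0,32]
for s in (1,-1):
    for nm,p,T in [("pre",rim0+T0@[0,0,80],T0),("grasp",rim0-T0@[0,0,28],T0),("lift",rim0+[-20,0,150],T0),("hi",rim1+[0,0,120],T1),("place",rim1-[0,0,28],T1)]:
        q=kin.ik(p,tool(T,s)); print(s,nm,p.round(),None if q is None else np.round(q,2))
E
```

```text
1 pre [ 489. -229.  196.] [ 0.93  0.15 -0.48  2.24 -0.32  0.28  0.6 ]
1 grasp [ 543. -237.  103.] [ 1.19  0.56 -0.91  2.18  1.37  0.28 -0.96]
1 lift [ 509. -235.  277.] [ 0.88  0.05 -0.42  2.12 -0.28  0.49  0.53]
1 hi [452. 281. 238.] [ 0.33  0.62 -1.31  1.81  0.64  1.22  1.68]
1 place [452. 281.  90.] [ 0.29  0.96 -1.33  1.93  1.04  1.17  1.4 ]
-1 pre [ 489. -229.  196.] [ 0.55  0.11 -0.08  2.26 -0.52  0.3  -2.36]
-1 grasp [ 543. -237.  103.] [ 1.44  0.9  -1.33  2.17  1.59  0.68  2.14]
-1 lift [ 509. -235.  277.] [ 0.61  0.03 -0.15  2.13 -0.32  0.5  -2.59]
-1 hi [452. 281. 238.] [ 0.11  0.4  -0.91  1.82  0.35  1.09 -1.22]
-1 place [452. 281.  90.] [ 0.03  0.61 -0.84  1.95  0.6   0.85 -1.42]
```

```bash
python3 - <<'E'
from h import *
d=np.radians
T0=tray(d(-8.7),d(30)); rim0=np.array([529,-235,127.])
robot.movep(rim0+T0@[-20,0,140],tool(T0,1))
print(robot.observe()["joints"].round(2),robot.observe()["t"])
for c in("wrist","top","scene"):
  o,im=pts(["upper_mid","upper_rim","upper_dip"]+(["lower_mid","lower_dip"] if c!="wrist" else []),c,3)
  print(c)
  for k in o: print(k,o[k])
  if c=="wrist": save(im,"w1.png")
print(robot.observe()["t"])
E
```

```text
[ 0.93 -0.02 -0.4   2.29 -0.48  0.43  0.77] 2.75
wrist
upper_rim [([529.2, -239.8, 127.2], 0.91), ([530.5, -238.8, 127.1], 0.9), ([527.4, -236.3, 126.8], 0.76)]
upper_dip [([505.2, -144.4, 82.2], 0.85), ([505.2, -144.5, 83.8], 0.65), ([526.5, -238.1, 125.0], 0.32), ([506.0, -145.0, 82.3], 0.91)]
upper_mid [([498.4, -228.5, 71.3], 0.72), ([495.8, -227.0, 70.0], 0.55)]
top
upper_mid [([496.3, -234.2, 73.2], 0.58), ([496.8, -236.5, 75.2], 0.97), ([499.8, -233.8, 72.9], 0.57), ([750.0, -245.2, 2.5], 0.21)]
upper_rim [([529.6, -234.6, 131.5], 0.63), ([532.2, -232.8, 130.7], 0.7), ([528.1, -230.9, 130.0], 0.96)]
upper_dip [([509.3, -144.5, 85.0], 0.64), ([472.9, -9.0, 28.3], 0.61), ([509.0, -146.1, 84.6], 0.8)]
lower_mid [([502.4, 266.4, 35.6], 0.6), ([499.1, 266.2, 33.4], 0.95), ([502.1, 263.2, 33.8], 0.7)]
lower_dip [([531.1, 348.5, 48.5], 0.73), ([470.8, -11.4, 27.9], 0.54), ([499.6, 264.6, 36.3], 0.23), ([530.9, 348.4, 47.1], 0.8)]
scene
upper_rim [([528.3, -234.1, 126.5], 0.69), ([537.6, -237.7, 4.4], 0.64), ([531.3, -234.8, 126.6], 0.56), ([468.5, -9.8, 25.9], 0.45), ([529.2, -236.0, 128.0], 0.8)]
upper_dip [([505.8, -142.5, 81.8], 0.64), ([507.7, -141.0, 84.7], 0.67), ([507.3, -142.7, 83.1], 0.75)]
lower_mid [([504.3, 264.8, 33.7], 0.92), ([499.8, -232.5, 70.8], 0.58), ([505.2, 263.4, 31.8], 0.57), ([504.4, 266.7, 33.8], 0.69)]
lower_dip [([526.3, 350.2, 48.1], 0.71), ([521.3, 351.4, 50.2], 0.77), ([524.8, 347.6, 45.5], 0.62)]
upper_mid [([501.1, -228.8, 68.9], 0.64), ([499.3, -233.0, 69.6], 0.7)]
5.15
```

View pics/w1.png

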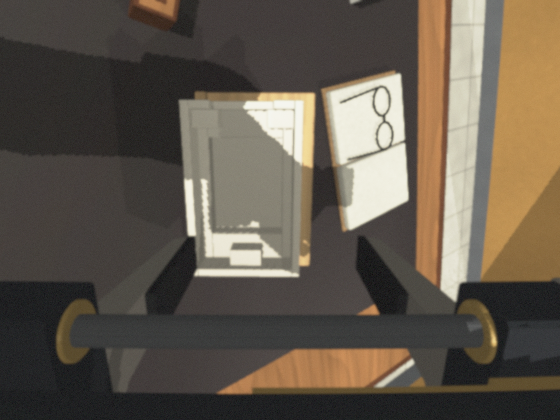

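The wrist view shows the tray (cols 180–305, rows 99–275) squared up to the tool, with the far wall at col ≈300. I'll grasp that wall and lift a little.

```bash
python3 - <<'E'
from h import *
d=np.radians
T0=tray(d(-9.5),d(30)); rim0=np.array([529.3,-236.5,127.5]); r=tool(T0,1)
grip(0.5)
robot.movep(rim0+T0@[0,0,45],r)
robot.servo_line(rim0-T0@[0,0,29],feed=80)
print(robot.observe()["contact_force"].round(1))
grip(0.0,50); o=robot.observe(); print(o["grip_width"],o["grip_force"],o["contact_force"].round(1))
p=o["tcp_pos"]; 
robot.servo_line(p+T0@[0,0,50],feed=60)
robot.servo_line(p+T0@[0,0,50]+[0,0,70],feed=120); robot.hold(.2)
o=robot.observe(); print(o["grip_width"],o["contact_force"].round(1),o["wrist_torque"].round(2),o["joints"].round(2),o["t"])
o,im=pts(["upper_mid","upper_rim","upper_dip"],"wrist",1); print(o); save(im,"w2.png")
E
```

```text
Traceback (most recent call last):
cell.IKError: the arm cannot follow that straight line within its joint ranges
```

```bash
python3 - <<'E'
from h import *
d=np.radians
T0=tray(d(-9.5),d(30)); rim0=np.array([529.3,-236.5,127.5])
qg=kin.ik(rim0+T0@[0,0,60],tool(T0,-1)); qg=np.array(qg); qg[6]-=np.pi; print(qg.round(2))
o=robot.observe(); robot.servo_line(o["tcp_pos"]+T0@[0,0,60]+[-30,0,30],feed=200)
robot.goto_joints(qg)
o=robot.observe();print(o["joints"].round(2),o["tcp_pos"].round(1),(rim0+T0@[0,0,60]).round(1),o["t"])
for h in (45,20,0,-15,-29):
    q=kin.ik(rim0+T0@[0,0,h],tool(T0,1)); print(h,None if q is None else np.round(q,2))
try:
    robot.servo_line(rim0+T0@[0,0,10],feed=80)
    for h in (0,-15,-29):
        q=kin.ik(rim0+T0@[0,0,h],tool(T0,1)); print(h,None if q is None else np.round(q,2))
except Exception as e: print(e)
o=robot.observe();print(o["joints"].round(2),o["contact_force"].round(1),o["t"])
E
```

```text
[ 1.46  0.39 -1.14  2.21  0.75  0.31 -0.39]
[ 1.46  0.39 -1.14  2.21  0.74  0.31 -0.38] [ 499.4 -231.2  178.8] [ 499.7 -231.5  179.5] 8.1917
45 [ 1.37  0.39 -1.05  2.21  0.79  0.28 -0.44]
20 [ 1.23  0.41 -0.9   2.21  0.87  0.23 -0.53]
0 [ 1.11  0.43 -0.78  2.2   0.94  0.19 -0.6 ]
-15 [ 1.04  0.44 -0.71  2.2   1.03  0.16 -0.7 ]
-29 [ 1.19  0.56 -0.91  2.18  1.38  0.28 -0.99]
0 [ 1.13  0.43 -0.8   2.2   0.97  0.19 -0.62]
-15 [ 1.05  0.45 -0.72  2.2   1.05  0.16 -0.71]
-29 [ 1.19  0.56 -0.91  2.18  1.38  0.28 -0.99]
[ 1.18  0.42 -0.85  2.2   0.92  0.21 -0.57] [-0.1  0.7 -0.4] 8.9667
```

```bash
python3 - <<'E'
from h import *
d=np.radians
T0=tray(d(-9.5),d(30)); rim0=np.array([529.3,-236.5,127.5]); r=tool(T0,1)
robot.movep(rim0-T0@[0,0,29],r)
o=robot.observe();print(o["joints"].round(2),o["tcp_pos"].round(1),(rim0-T0@[0,0,29]).round(1),o["contact_force"].round(1))
grip(0.0,50); o=robot.observe(); print(o["grip_width"],o["grip_force"],o["contact_force"].round(1),o["t"])
im=viewer.read_camera("wrist"); save(im,"w2.png")
p=o["tcp_pos"]
for v in ([0,0,60],T0@[0,0,50],[0,0,20],[-40,0,60]):
    try: robot.servo_line(p+v,feed=60); print("ok",v); break
    except robot.IKError as e: print(v,e)
robot.hold(.2)
o=robot.observe(); print(o["tcp_pos"].round(1),o["grip_width"],o["contact_force"].round(1),o["wrist_torque"].round(2),o["joints"].round(2),o["t"])
o,im=pts(["upper_mid","upper_rim","upper_dip"],"scene",1); print(o); save(im,"s2.png")
E
```

```text
[ 1.19  0.56 -0.91  2.18  1.38  0.28 -0.98] [ 543.3 -239.   102.5] [ 543.6 -238.9  102.4] [-0.   0.4  0.8]
0.08009992150073193 49.99818205833435 [-3.3  0.6  3.6] 10.1417
ok [0, 0, 60]
[ 543.4 -238.8  162.3] 0.08002050691731755 [ 0.4 -0.5 -3.7] [0.03 0.67 0.04] [ 1.37  0.54 -1.14  2.14  1.08  0.41 -0.68] 11.5417
{'upper_mid': [([498.8, -229.7, 130.9], 0.57), ([468.4, -7.9, 29.3], 0.56)], 'upper_rim': [([527.5, -234.5, 186.3], 0.63)], 'upper_dip': [([507.7, -140.8, 140.6], 0.55)]}
```

View pics/s2.png

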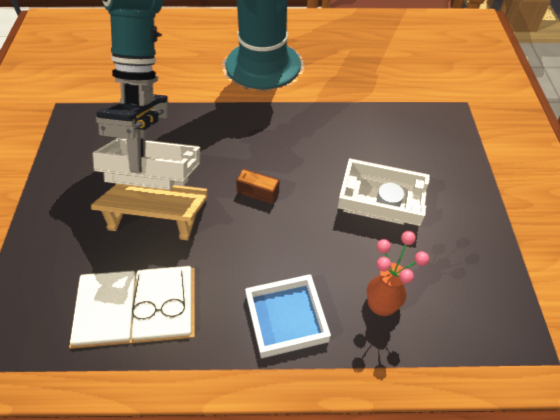

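```bash
python3 - <<'E'
from h import *
d=np.radians
T1=tray(d(163.5)); c1=np.array([503.2,265.3,86]); rim1=c1+T1@[54,0,32]
H=rim1+[0,0,-29+130]
o=robot.observe(); p=o["tcp_pos"]
robot.servo_line([500,-235,290],feed=150); print(robot.observe()["joints"].round(2))
for i,(x,y,yaw) in enumerate([(500,-150,20),(500,20,70),(470,170,120)]):
    robot.movep([x,y,290],tool(tray(d(yaw)),1)); print(robot.observe()["joints"].round(2))
robot.movep(H,tool(T1,1)); robot.hold(.3)
o=robot.observe(); print(H.round(1),o["tcp_pos"].round(1),o["grip_width"],o["contact_force"].round(1),o["joints"].round(2),o["t"])
for c in("scene","top"):
  o,im=pts(["upper_mid","upper_rim","upper_dip","lower_mid","lower_dip"],c,3)
  print(c)
  for k in o: print(k,o[k])
  save(im,"h_%s.png"%c)
E
```

```text
[ 1.86  0.34 -1.56  2.08  0.44  0.56 -0.09]
[ 1.23  0.52 -1.34  1.77  0.53  1.28  0.11]
[ 0.99  0.61 -1.51  1.82  0.63  1.33  0.55]
[ 0.69  0.64 -1.54  1.82  0.66  1.35  1.08]
[451.4 280.6 219. ] [452.4 279.5 219.5] 0.08168055455495017 [-0.4 -0.1 -3.9] [ 0.38  0.84 -1.51  1.83  0.87  1.36  1.5 ] 16.325
scene
upper_mid [([505.1, 262.9, 214.7], 0.57), ([501.8, 263.5, 210.9], 0.6), ([501.2, 264.2, 213.1], 0.6)]
upper_rim [([450.2, 275.1, 246.4], 0.89), ([745.6, 237.9, 1.5], 0.19), ([450.5, 276.9, 246.5], 0.86), ([450.6, 275.8, 248.7], 0.82)]
upper_dip [([477.2, 180.9, 229.3], 0.7), ([452.2, 274.5, 245.0], 0.51), ([477.9, 179.8, 225.1], 0.72), ([479.6, 179.4, 228.7], 0.9)]
lower_mid [([506.6, 265.4, 33.2], 0.85), ([750.7, -245.3, 2.1], 0.24), ([504.5, 267.1, 30.6], 0.6), ([503.9, 265.0, 31.3], 0.6)]
lower_dip [([524.0, 349.3, 49.1], 0.63), ([746.8, 238.7, -2.0], 0.38), ([524.5, 347.7, 49.9], 0.9), ([526.2, 345.8, 46.9], 0.64)]
top
upper_mid [([501.4, 256.0, 217.1], 0.63), ([500.6, 259.8, 217.6], 0.59), ([500.9, 255.1, 217.7], 0.55)]
upper_dip [([478.7, 176.0, 227.2], 0.71), ([481.6, 175.7, 227.6], 0.64), ([501.0, 258.0, 218.8], 0.31)]
lower_mid [([537.7, -236.6, -0.6], 0.34)]
lower_dip [([479.9, 179.7, 230.0], 0.33)]
```

View pics/h_scene.png

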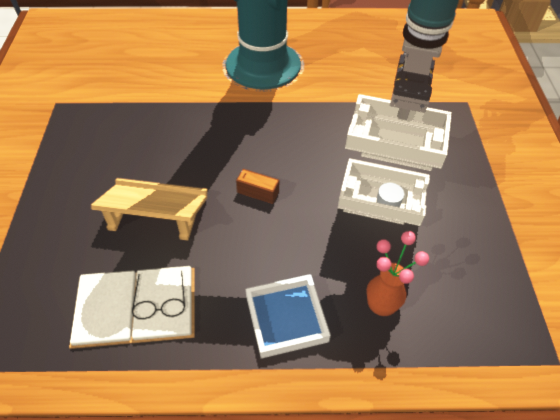

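The tray is held level above the lower tray; the scene image shows upper at (400,130) and lower at (385,192). Network yaw readings scatter a few degrees, so I'll refine with a silhouette-hull fit.

```bash
cat > fit.py <<'E'
from h import *
from scipy.optimize import least_squares
def proj(X,ci):
    Xc=X@np.array(ci["R"]).T+np.array(ci["t"]); s=Xc[:,:2]/Xc[:,2:]
    s=s*(1+ci["k1"]*(s**2).sum(1,keepdims=True)); K=np.array(ci["camera_matrix"])
    return s@K[:2,:2].T+K[:2,2]
B=[(a*x,b*y,z) for a in(1,-1) for b in(1,-1) for x,y,z in((58,90,32),(58,90,-6),(44,77,-32))]
B=np.array(B,float)
A=np.linspace(0,2*np.pi,72,endpoint=False); D=np.c_[np.cos(A),np.sin(A)]
def sup(p): return (p@D.T).max(0)
def mask_sup(m):
    n,l,st,_=cv2.connectedComponentsWithStats(m.astype(np.uint8)); k=1+st[1:,4].argmax()
    c=np.argwhere(l==k)[:,::-1].astype(float); return sup(c)+.5*np.abs(D).max(1)*0+0.3
def fit(obs,c0,yaw0,freez=True):  # obs: list of (support, caminfo)
    f=lambda v:np.concatenate([sup(proj(np.array([v[0],v[1],c0[2]])+B@tray(v[2]).T,ci))-s for s,ci in obs])
    r=least_squares(f,[c0[0],c0[1],yaw0],x_scale=[1,1,.01],diff_step=1e-4,loss="soft_l1",f_scale=.5)
    return r.x[0],r.x[1],np.degrees(r.x[2]),np.sqrt(np.mean(f(r.x)**2))
E
python3 - <<'E'
from fit import *
d=np.radians; S=viewer.camera_info("scene"); P=viewer.camera_info("top")
viewer.read_camera("scene"); viewer.read_camera("top")
def sil(n,c):
    r=viewer.silhouettes(n,c); 
    for q in r:
        ys,xs=np.nonzero(q["mask"]); print(n,c,round(q["confidence"],2),xs.min(),xs.max(),ys.min(),ys.max())
    return r
ls=sil("lower_mid","scene"); us=sil("upper_mid","scene"); ut=sil("upper_mid","top")
img=cv2.imread("pics/b.png"); g=img.min(2); m=np.zeros(g.shape,bool); m[205:300,145:255]=g[205:300,145:255]>75
ys,xs=np.nonzero(m); print("thr",xs.min(),xs.max(),ys.min(),ys.max())
import pickle; pickle.dump((ls,us,ut),open("sil.pkl","wb"))
o=robot.observe(); print(o["tcp_pos"],o["tcp_rot"])
def pick(r,row): # by mean row
    return min((q["mask"] for q in r),key=lambda m:abs(np.nonzero(m)[0].mean()-row))
a=(mask_sup(pick(ls,192)),S); b=(mask_sup(m),P)
for nm,ob in(("s",[a]),("t",[b]),("both",[a,b])): print("lower",nm,np.round(fit(ob,[503,265,32],d(-16.5)),2))
a=(mask_sup(pick(us,133)),S); b=(mask_sup(ut[0]["mask"]),P)
z=o["tcp_pos"][2]+29-32
for nm,ob in(("s",[a]),("t",[b]),("both",[a,b])): print("upper",nm,np.round(fit(ob,[503,263,z],d(163.5)),2))
E
```

```text
lower_mid scene 0.79 338 428 159 225
upper_mid scene 0.93 345 451 96 169
upper_mid top 0.67 231 240 244 250
upper_mid top 0.62 149 234 202 248
thr 157 254 219 299
[451.43484592 280.64664703 219.0122464 ] [-1.87965357e+00  2.51720212e+00  5.35030237e-05]
lower s [503.02 267.16 -15.62   0.94]
lower t [ 5.0436e+02  2.6710e+02 -1.6150e+01  3.8000e-01]
lower both [504.04 267.03 -15.96   0.72]
upper s [502.48 263.02 162.97   1.33]
upper t [603.96 151.55 117.52  51.08]
upper both [504.41 260.74 163.59  38.78]
```

```bash
python3 - <<'E'
from fit import *
d=np.radians; S=viewer.camera_info("scene"); P=viewer.camera_info("top")
T1=tray(d(163.9)); c1=np.array([504.2,268.3,86]); rim1=c1+T1@[54,0,32]; r=tool(T1,1)
robot.servo_line(rim1+[0,0,-29+60],feed=120,rotation=r)
robot.servo_line(rim1+[0,0,-29+16],feed=60); robot.hold(.4)
o=robot.observe(); print((rim1+[0,0,-13]).round(1),o["tcp_pos"].round(1),o["contact_force"].round(1),o["t"])
ob=[]
for c,ci in(("scene",S),("top",P)):
    im=viewer.read_camera(c)
    for n in("upper_mid","lower_mid"):
        for q in viewer.silhouettes(n,c):
            ys,xs=np.nonzero(q["mask"]); print(c,n,round(q["confidence"],2),xs.min(),xs.max(),ys.min(),ys.max(),q["mask"].sum())
            if n=="upper_mid" and q["mask"].sum()>2000:
                try: print(np.round(fit([(mask_sup(q["mask"]),ci)],[504,268,102],d(163.9)),2))
                except Exception as e: print(e)
    if c=="scene": save(cv2.resize(im[100:250,310:470],None,fx=5,fy=4*1.0,interpolation=cv2.INTER_CUBIC),"near.png")
w,im=pts(["upper_mid","upper_dip","lower_mid","lower_dip"],"scene",2); print(w)
E
```

```text
[452.3 283.3 105. ] [452.4 283.3 105.1] [-0.6  0.5 -4. ] 20.3917
scene upper_mid 0.6 340 436 137 207 4587
[503.9  265.   163.56   0.73]
scene lower_mid 0.94 338 425 189 225 1620
top upper_mid 0.82 163 237 215 246 480
top lower_mid 0.54 357 439 160 214 4244
{'upper_mid': [([502.7, 264.7, 99.0], 0.88), ([504.0, 265.7, 98.2], 0.81)], 'upper_dip': [([480.4, 184.8, 117.1], 0.63), ([480.2, 183.5, 114.2], 0.97), ([537.8, -238.2, 1.8], 0.36)], 'lower_mid': [([505.0, 268.3, 29.4], 0.91), ([504.7, 266.3, 30.1], 0.55)], 'lower_dip': [([524.9, 347.8, 47.2], 0.58), ([525.5, 348.4, 50.6], 0.77)]}
```

View pics/near.png

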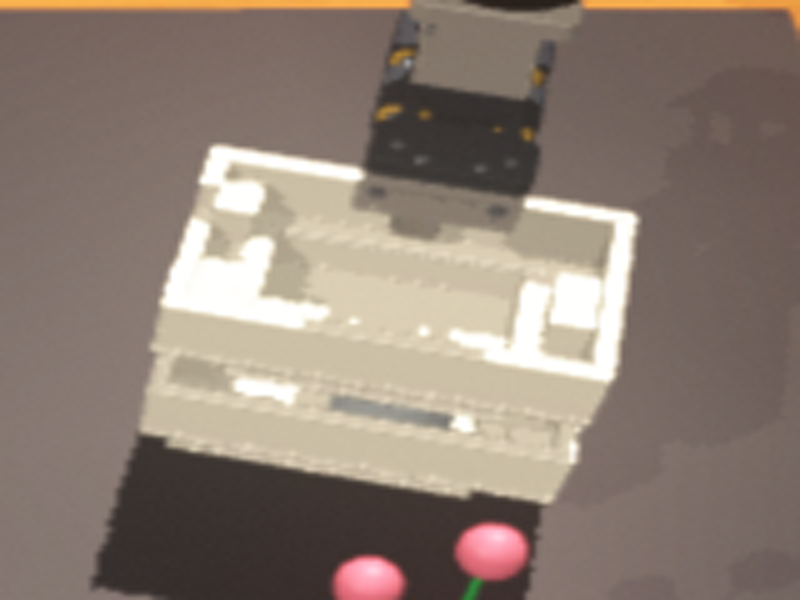

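Upper sits centred over lower within about 2 mm, turned end for end. I'll shift +1 mm in y and lower in small steps, watching the force.

```bash
python3 - <<'E'
from h import *
p=robot.observe()["tcp_pos"]+np.array([-.3,1.2,0]); 
for dz in (8,12,14,15,16,17,18):
    robot.servo_line(p-[0,0,dz],feed=40); robot.hold(.1); o=robot.observe()
    f=o["contact_force"]; print(dz,o["tcp_pos"].round(1),f.round(1),o["wrist_torque"].round(2))
    if f[2]>3: break
print(o["t"])
w,im=pts(["upper_mid","upper_dip","lower_mid"],"scene",2); print(w)
save(cv2.resize(im[100:250,310:470],None,fx=5,fy=4,interpolation=cv2.INTER_CUBIC),"seat.png")
E
```

```text
8 [452.  284.6  97. ] [-0.9  0.1 -2.6] [0.17 0.08 0.06]
12 [452.  284.5  93. ] [ 0.6 -0.6 -3.3] [ 0.17  0.14 -0.04]
14 [452.  284.5  91. ] [-0.   0.5 -3.2] [ 0.2   0.12 -0.03]
15 [452.1 284.6  90.4] [-1.6 -2.5  3.1] [-0.16  0.2  -0.04]
22.6917
{'upper_mid': [([503.0, 268.9, 84.9], 0.55), ([503.9, 269.2, 85.6], 0.81)], 'upper_dip': [([479.6, 184.4, 97.8], 0.83), ([480.8, 185.5, 97.3], 0.55)]}
```

View pics/seat.png

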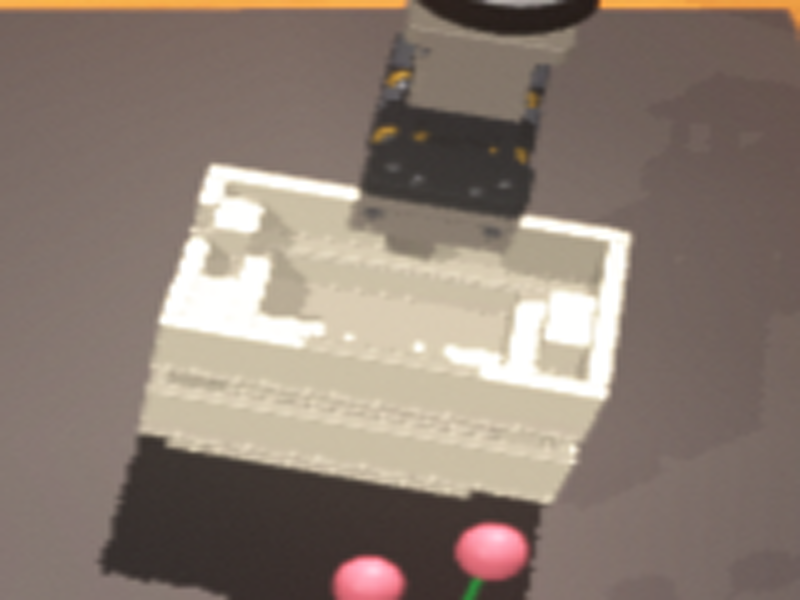

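Contact came at the expected stacking height and the tray sits level and evenly. I'll release it, then look at the box.

```bash
python3 - <<'E'
from fit import *
d=np.radians
p=robot.observe()["tcp_pos"]
robot.servo_line(p-[0,0,.7],feed=20); grip(0.35); robot.hold(.2)
robot.servo_line(p+[0,0,120],feed=150)
r=tool(tray(d(-25)),1)  # rough
robot.movep([440,0,230],r); o=robot.observe(); print(o["joints"].round(2),o["t"])
w,im=pts(["box_mid"],"wrist",3); print(w); save(im,"bw.png")
ci=viewer.camera_info("wrist")
for q in viewer.silhouettes("box_mid","wrist"):
    c=np.argwhere(q["mask"])[:,::-1]; print(round(q["confidence"],2),len(c),cv2.minAreaRect(c.astype(np.float32)),ci["R"],ci["t"])
for c in("scene","top"):
    w,im=pts(["upper_mid","upper_dip","upper_rim","box_mid"],c,2); print(w)
    for q in viewer.silhouettes("upper_mid",c):
        if q["mask"].sum()>2000: print(c,np.round(fit([(mask_sup(q["mask"]),viewer.camera_info(c))],[504,268,86],d(163.9)),2))
E
```

```text
[-0.48  0.08  0.43  2.1  -0.04  0.97 -0.47] 26.75
{'box_mid': [([468.8, -10.5, 22.0], 0.91), ([468.4, -8.8, 24.5], 0.57), ([469.4, -11.2, 22.9], 0.58)]}
0.74 2836 ((302.5, 181.5), (79.0, 37.0), 90.0) [[ 9.06022561e-01 -4.23229258e-01 -3.37144147e-04]
 [-4.08521305e-01 -8.74744326e-01  2.60639036e-01]
 [-1.10604981e-01 -2.36007117e-01 -9.65436264e-01]] [-398.97731026  146.01737659  453.73869137]
{'upper_mid': [([499.5, 266.7, 84.5], 0.76), ([501.9, 267.2, 85.2], 0.95)], 'upper_dip': [([476.1, 186.7, 99.7], 0.71), ([751.3, -243.9, -0.8], 0.61), ([480.6, 182.8, 100.5], 0.59)], 'upper_rim': [([451.3, 279.5, 114.5], 0.98), ([449.5, 278.3, 118.3], 0.93)], 'box_mid': [([464.9, -9.3, 25.9], 0.62), ([464.3, -9.2, 29.0], 0.78)]}
scene [501.85 266.48 164.12   1.4 ]
{'upper_mid': [([503.1, 263.7, 89.4], 0.93), ([502.8, 260.3, 87.2], 0.81)], 'upper_dip': [([480.7, 182.5, 99.4], 0.92), ([453.2, 281.3, 121.7], 0.75), ([479.6, 180.8, 100.3], 0.78)], 'upper_rim': [([453.4, 283.0, 122.7], 0.81), ([450.9, 281.5, 118.8], 0.58)]}
top [504.09 267.03 163.72   0.69]
```

View pics/bw.png

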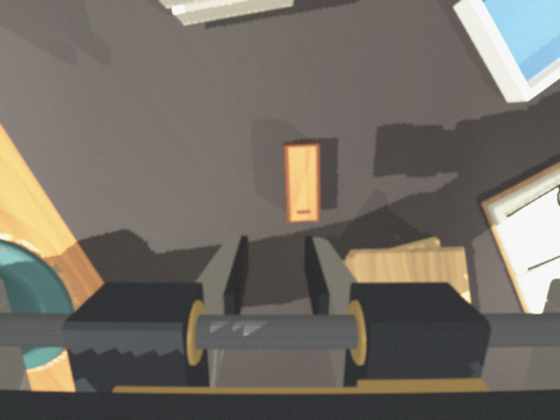

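Stack measures (503.5, 266.9), line yaw −16.1°. The box (px 303,181) is squared up to the tool at yaw −25°, lid up, so I'll pick it.

```bash
python3 - <<'E'
from fit import *
d=np.radians
ci=viewer.camera_info("wrist"); K=np.array(ci["camera_matrix"]); R=np.array(ci["R"]); t=np.array(ci["t"])
s=np.array([(302.5-K[0,2])/K[0,0],(181.5-K[1,2])/K[1,1]]); u=s.copy()
for _ in range(5): u=s/(1+ci["k1"]*(u@u))
C=-R.T@t; v=R.T@np.r_[u,1]; X=C+v*(44-C[2])/v[2]; print("ray",X.round(1))
b=(X[:2]+[468.7,-10])/2; r=tool(tray(d(-25)),1)
grip(.75); robot.movep([*b,110],r); robot.servo_line([*b,20],feed=100); print(robot.observe()["contact_force"].round(1))
grip(0,30); o=robot.observe(); print(o["grip_width"]*92,o["grip_force"],o["contact_force"].round(1))
p=o["tcp_pos"]; robot.servo_line(p+[0,0,220],feed=200)
T=tray(d(-16.1)); r=tool(T,1); q=np.array([503.5,266.9,0])
robot.movep(q+[0,0,240],r); robot.servo_line(q+[0,0,135],feed=150); robot.hold(.2)
o=robot.observe(); print(o["grip_width"]*92,o["tcp_pos"].round(1),o["contact_force"].round(1),o["joints"].round(2),o["t"])
for c in("scene","top"):
    im=viewer.read_camera(c); Rc=viewer.camera_info(c)
    for n in("box_mid","upper_mid"):
        for e in viewer.pinpoint(n,c)[:1]: print(c,n,(np.array(Rc["R"]).T@(np.array(e["at"])-Rc["t"])).round(1),round(e["confidence"],2))
    if c=="scene": save(cv2.resize(im[80:230,310:470],None,fx=5,fy=4,interpolation=cv2.INTER_CUBIC),"bh.png")
E
```

```text
ray [469.9  -7.8  44. ]
[-0.6 -0.7 -0.3]
40.3343052863305 29.611792266368866 [-0.5  0.4  4. ]
39.970783681356544 [504.1 267.2 136. ] [ 0.1 -0.6 -3. ] [-0.75  0.43  0.26  1.88 -0.14  0.84 -0.7 ] 34.425
scene box_mid [500.4 268.  141.3] 0.8
scene upper_mid [502.3 267.8  85.7] 0.8
top box_mid [506.6 265.5 139.3] 0.92
top upper_mid [502.5 265.5  91. ] 0.9
```

View pics/bh.png

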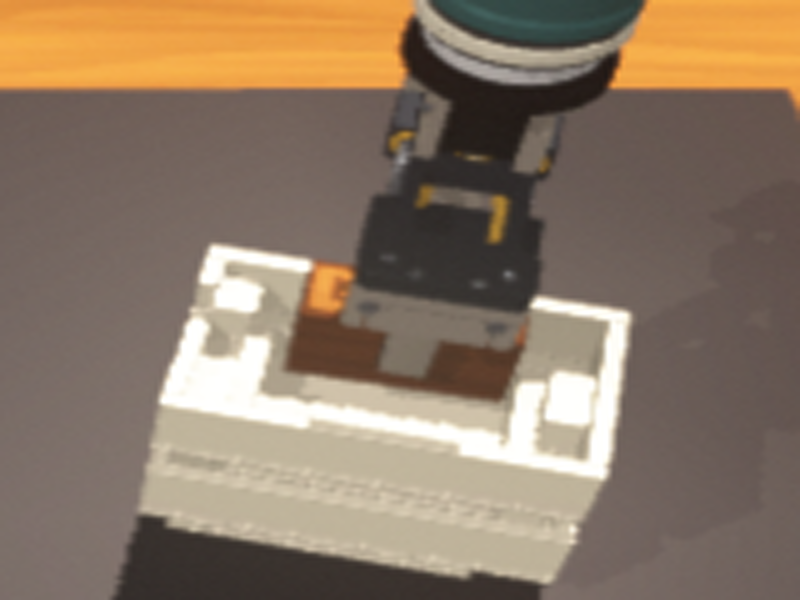

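The box hangs level, lengthwise over the tub and centred between the ledges. I'll lower it with force checks.

```bash
python3 - <<'E'
from h import *
q=np.array([503.5,266.9,0])
for z in (105,90,84,81,80,79,78,77,76):
    robot.servo_line(q+[0,0,z],feed=60); robot.hold(.1); o=robot.observe(); f=o["contact_force"]
    print(z,o["tcp_pos"].round(1),f.round(1),o["wrist_torque"].round(2))
    if f[2]>2 or np.hypot(*f[:2])>8: break
print(o["t"])
E
```

```text
105 [503.8 267.  105.3] [-0.4  0.3 -2.1] [-0.04 -0.07  0.  ]
90 [503.6 266.9  90. ] [ 0.9  0.4 -2.2] [-0.04 -0.08 -0.04]
84 [503.5 266.9  84. ] [ 0.8 -0.2 -2.7] [-0.02 -0.09 -0.06]
81 [503.5 266.9  81. ] [ 0.2  0.  -2.7] [-0.03 -0.02 -0.01]
80 [503.5 266.9  80. ] [ 1.   0.4 -2.4] [-0.08 -0.04 -0.03]
79 [503.5 266.9  79. ] [-0.3  0.8 -3. ] [-0.07 -0.08 -0.02]
78 [503.7 267.   78.2] [ 0.7 -0.1 -0. ] [0.01 0.01 0.04]
77 [503.7 267.   78.2] [-2.3 -0.7  8.4] [-0.34  0.66  0.03]
38.075
```

Touchdown is at the expected height, so I'll release a little, withdraw and check.

```bash
python3 - <<'E'
from fit import *
d=np.radians; p=np.array([503.5,266.9,78.2])
robot.servo_line(p,feed=20); grip(0.475); robot.hold(.2); o=robot.observe(); print(o["grip_width"],o["grip_force"],o["contact_force"].round(1))
robot.servo_line(p+[0,0,30],feed=50); robot.hold(.1); print(robot.observe()["contact_force"].round(1))
robot.servo_line(p+[0,0,160],feed=150); robot.movep([440,60,300],o["tcp_rot"]); robot.hold(.3)
for c in("scene","top"):
    w,im=pts(["upper_mid","lower_mid","lower_dip","upper_dip","box_mid"],c,2); print(c,w)
    for e in viewer.silhouettes("upper_mid",c):
        if e["mask"].sum()>2000: print(c,np.round(fit([(mask_sup(e["mask"]),viewer.camera_info(c))],[504,268,86],d(163.9)),2))
    if c=="scene": save(cv2.resize(im[100:250,310:470],None,fx=5,fy=4,interpolation=cv2.INTER_CUBIC),"end.png")
print(robot.observe()["t"],robot.observe()["contact_force"].round(1))
E
```

```text
0.4736106313126873 0.0 [-1.   0.7  0.6]
[-0.1 -0.1  0.3]
scene {'upper_mid': [([498.3, 265.3, 86.0], 0.83), ([502.3, 265.8, 88.2], 0.96)], 'lower_dip': [([527.5, 348.8, 47.9], 0.93), ([498.1, 265.5, 83.3], 0.29), ([528.2, 347.3, 46.3], 0.88)], 'upper_dip': [([480.3, 184.6, 102.7], 0.71), ([480.1, 189.2, 101.3], 0.78)], 'box_mid': [([502.4, 268.4, 82.5], 0.71), ([497.7, 268.2, 83.0], 0.91), ([449.4, 280.2, 116.3], 0.23)]}
scene [503.89 268.98 163.98   0.75]
top {'upper_mid': [([498.9, 260.2, 88.9], 0.86), ([502.8, 261.5, 87.4], 0.88)], 'upper_dip': [([481.0, 183.6, 100.9], 0.71), ([481.6, 180.3, 99.4], 0.95)], 'box_mid': [([505.9, 268.0, 88.0], 0.83), ([539.7, -239.8, -2.2], 0.74), ([507.4, 266.1, 86.0], 0.61)]}
top [503.27 267.69 163.53   4.06]
43.1583 [-0.2  0.   0.1]
```

View pics/end.png

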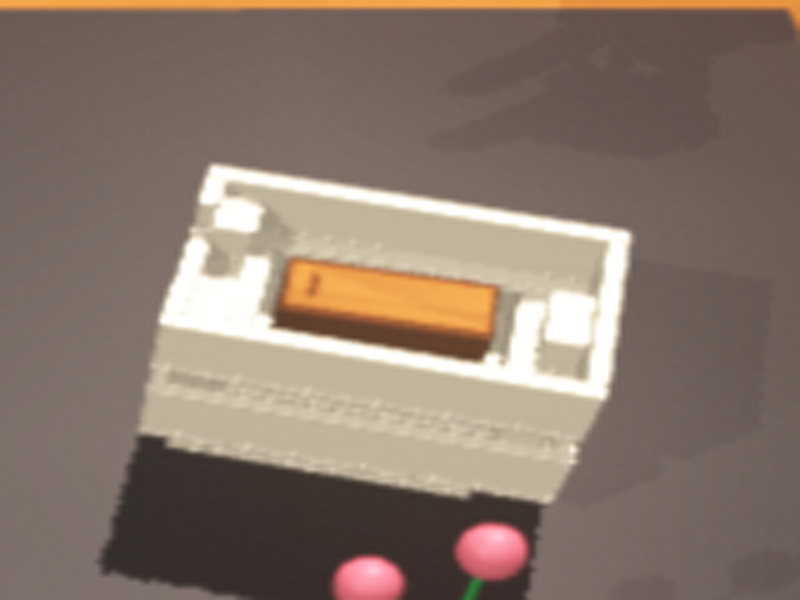

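The box lies flat, lid up, in the tub of the level, stacked tray.

```bash
python3 -c "
from cell import robot
print(robot.job_done())"
```

```text
the job is handed in; nothing more can be done
None
```

The job is handed in: the tray is stacked level and turned end for end on the other one, with the domino box flat and lid up on its floor. The robot is clear, the last robot clock reading was 43 s of the 64 s allowed, and no judging result was returned.

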